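# Make up two school loan kits from finds and tools

### The job

Make up two school loan kits from the stock on the table. Into the long cork-lined tray go the wooden brush, laid lengthwise, and the small dark sherd; into the short tray go the black marker, laid lengthwise, the round stone and the small brown pebble. Everything lies flat on the cork inside the rim, nothing on top of anything else. The long stone and the big sherd nearer the robot are surplus and belong in neither kit.

Things in the scene. Friction and masses are not known exactly. Their poses are not given: they have to be found in the camera images.
- long_tray: The long kit tray: shallow light-wood tray with cork floor, fixed to the table, 126 mm (x) by 206 mm (y, its length) outside, 116 by 196 mm inside. The cork floor is 4 mm above the table, the rim 9 mm above the table and 5 mm wide. Origin: centre of its underside, on the table.
- short_tray: The short kit tray, of the same make, fixed to the table: 130 mm (x) by 162 mm (y, its length) outside, 120 by 152 mm inside; cork floor 4 mm and rim 9 mm above the table. Origin: centre of its underside, on the table.
- brush: Cleaning brush with brown wooden handle and pale bristles, lying down, 168 mm long (along its y), 26 mm wide (x), 18 mm high at the thickest. Origin: centre of its underside. Grasp it across x near the middle.
- marker: Black marker pen, lying down, 125 mm long (along its y), 12 mm wide (x), 11 mm high. Origin: centre of its underside. Grasp it across x near the middle.
- sherd: The smaller of the two dark pottery sherds, about 44 mm long (y), 26 mm wide (x), 13 mm thick, flat on the table. Origin: centre of its underside. Grasp it across x.
- stone_center (a point): Round pale-brown stone, 55 (x) by 57 (y) by 42 mm high. This point: its middle, 21 mm above its underside. Either side may be up. Can be grasped across any horizontal direction, about half way up.
- pebble_center (a point): Small brown pebble, 27 (x) by 28 (y) by 16 mm high. This point: its middle, 8 mm above its underside. Either side may be up. Can be grasped across any horizontal direction.
There are look-alikes about, which are no part of the job. What is shaped like the sherd but yellow is not meant.

How it is judged (in metres and radians):
At the end, for the whole second after the job is handed in: Brush and small sherd lie on the long tray's cork, marker, round stone and pebble on the short tray's, inside the rim (5 mm grace), not stacked, at rest; brush and marker within 10 degrees of the tray's length and 18 mm of its middle lengthwise (x of brush in the frame of long_tray between -0.043 and 0.043 m and y of brush in the frame of long_tray between -0.018 and 0.018 m and z of brush in the frame of long_tray between 0 and 0.012 m and angle between the y axis of brush and the y axis of long_tray, either way round below 0.17 rad and linear speed of each of brush, sherd, marker, stone, pebble below 0.02 m/s and x of sherd in the frame of long_tray between -0.048 and 0.048 m and y of sherd in the frame of long_tray between -0.085 and 0.085 m and z of sherd in the frame of long_tray between 0 and 0.019 m and x of marker in the frame of short_tray between -0.053 and 0.053 m and y of marker in the frame of short_tray between -0.018 and 0.018 m and z of marker in the frame of short_tray between 0 and 0.017 m and angle between the y axis of marker and the y axis of short_tray, either way round below 0.17 rad and x of stone_center in the frame of short_tray between -0.038 and 0.038 m and y of stone_center in the frame of short_tray between -0.054 and 0.054 m and z of stone_center in the frame of short_tray between 0 and 0.036 m and x of pebble_center in the frame of short_tray between -0.05 and 0.05 m and y of pebble_center in the frame of short_tray between -0.066 and 0.066 m and z of pebble_center in the frame of short_tray between 0 and 0.022 m); the robot touches nothing.
It also fails if it takes over 109 s, if anything falls off the work surface, if the arm or the gripper's body presses on something with over 40 N, if the wrist force passes 120 N, or if a joint passes its speed limit or range.

### The arm

A 7-joint arm with a two-finger parallel gripper is mounted at the origin on the work surface; the furniture and walls round the work are solid. World frame = base frame: x ahead of the robot, y to its left, z up, the work surface at z = 0. Lengths are in mm, angles in rad, forces in N, time in s.
With the tool pointing down it reaches from about 400 to 875 mm from the base axis. Payload 4.4 kg.
Tool frame: the origin (TCP) lies at the very end of the fingers, on their centre line; the grasp point (between the pads) lies 19 mm behind it; z points along the fingers, y is the line along which they close (so a half turn about z gives the same grasp; the last joint's range is limited). The gripper opens to 85 mm and grips with 20 to 120 N. Pads are 22 mm wide; open, the fingers measure 114 mm over their backs; the gripper's body (76 mm by 85 mm) begins 54 mm behind the grasp point. The pads swing forward as they close: fully open they stand 13 mm farther back than shut.
Start: joints at [-1.256, 0.628, 0.038, 1.517, -0.027, 0.996, -0.02], TCP at [241.559, 603.463, 231.313] pointing down, gripper open.
Joint ranges: [-3.06, 3.06], [-0.37, 2.12], [-1.25, 1.32], [0.18, 2.47], [-1.1, 4.24], [0.23, 1.98], [-2.94, 2.94]. Speed limits (rad/s): [2.57, 2.57, 3.14, 3.14, 3.14, 3.14, 3.14].

### API

Orientations are given as [roll, pitch, yaw] about the fixed x, y, z axes, in that order (R = Rz(yaw) Ry(pitch) Rx(roll)).
In Python, from cell import monitor, viewer, workorder gives the robot as it stands.
- The arm moves only by the tool arm_command, never from a script. Its argument "series" is one flat list of numbers, 5 for each row, row after row: the opening in per cent of the stroke, from 0 (shut) to 100 (fully open), then the shift along the tool's x, y, z in cm, then the turn about the tool's z in degrees. In form: [claw, x, y, z, roll, claw, x, y, z, roll, ...]. A call has exactly 5 rows; each row is the pose to reach, as a shift and turn from the pose commanded when the call began, along the tool's axes at that moment; what a row does not reach only later rows make up. A row lasts 1/12 s, in which the tool goes at most 41.7 mm and 7.16 degrees, less where a joint would pass 70% of its speed; a pose out of reach is approached as far as the arm can. A call with a gripper value outside its range is refused whole. The fingers move at their own pace and stop on an object; the grip force is fixed at half the most. Time passes only in rows, so rows that repeat a pose let the fingers close, or fill a call up. It gives the time, the measured TCP pose, the force, the opening and the grip force at its end, in the units of the state.
- monitor.read_state(): the state, without advancing time (a new reading comes with each control period).
- viewer.get_image(name): name is "scene" or "top" or "wrist"; returns (picture, depth): 384x512x3 uint8, red, green, blue; 384x512 float32, mm along the optical axis (not along the pixel's ray), 0 where there is no reading.
- viewer.camera_model(name): a dict with "mtx" (3x3 intrinsics, pixels), "R" (3x3) and "t" (3): a world point X has camera coordinates R X + t. Camera axes: x right, y down, z forward; pixel columns grow to the right and rows downward; lengths in mm; the calibration is good to about 2 mm. The wrist camera is an equidistant fisheye: a pixel r from the principal point sees the ray r / f radians off the axis. A picture is of the moment at which its call begins: read the wrist's pose just before it. camera_model takes no time and is no camera call; for the wrist camera it gives the pose at the moment of the call.
- workorder.finish_job(): hands the job in; it is judged then, once.
The state is a dict: "clock": time; "qpos": joint angles; "qd": joint speeds; "tau": joint torques, N m; "eef_pos": TCP position; "tool_rot": TCP orientation; "force": force on the tool from outside, world axes, zero at the start; "torque": the same for the moment, N m; "width": finger opening in mm; "gripper_force": force on a finger pad.
Only numpy, scipy, OpenCV 4.12 (cv2) and the standard library are available. Lean on these libraries where they do the work, as an engineer would, in place of code of your own. Each camera call takes 0.05 s, during which the arm holds its last target. There are 200 camera calls.

## Working session

There is one attempt and no reset: what is moved stays moved. The work goes in short steps, Python scripts to look and compute and a tool call to move; the robot and the scene stay as the last step left them, time stands still between calls to the robot, and variables do not carry over. Pictures are saved under pics/ and viewed, at most 14 in all, crops included, and the job is handed in when it is done.

Besides the shell and the picture viewer there is one more tool, called as name(argument=value, ...) on one line, values as JSON. arm_command: Moves the arm, as the interface text tells. Its arguments: {"type":"object","properties":{"series":{"type":"array","items":{"type":"number"}}},"required":["series"]}

```bash
mkdir -p pics
cat > h.py <<'E'
import numpy as np, cv2
from cell import monitor, viewer, workorder
def snap(n,f):
    m=viewer.camera_model(n); im,d=viewer.get_image(n)
    cv2.imwrite(f'pics/{f}.png',im[:,:,::-1]); np.savez(f'pics/{f}.npz',im=im,d=d,**{k:np.array(v) for k,v in m.items()}); return im,d,m
def world(m,d):
    K,R,t=[np.array(m[k],float) for k in('mtx','R','t')]
    v,u=np.mgrid[:d.shape[0],:d.shape[1]]
    P=np.stack([(u-K[0,2])/K[0,0]*d,(v-K[1,2])/K[1,1]*d,d],-1)
    return (P-t.ravel())@R
E
python3 - <<'E'
from h import *
print(monitor.read_state())
for n in('top','scene'):
    im,d,m=snap(n,n+'0'); print(n,m)
a=cv2.imread('pics/top0.png');cv2.imwrite('pics/top0b.png',cv2.resize(a,(800,600),interpolation=cv2.INTER_CUBIC))
E
```

```text
{'clock': 0.0, 'qpos': array([-1.25582426,  0.62935162,  0.03844437,  1.51836957, -0.0270219 ,
        0.99633309, -0.02003549]), 'qd': array([ 1.40058718e-03, -1.26582986e-04,  1.67068517e-03, -5.79800412e-05,
       -1.26964315e-03,  1.02840114e-03,  4.67952269e-04]), 'tau': array([ 3.98118545e-04, -5.63407874e+01,  1.22619823e+00, -1.93449390e+01,
        1.09090339e-02,  1.06079917e-02, -1.05450827e-06]), 'eef_pos': array([241.29556761, 602.86485924, 230.3850924 ]), 'tool_rot': array([-3.13964894e+00,  9.39418846e-06,  2.76077119e+00]), 'force': array([ 0.15924363, -0.13003443, -0.01715639]), 'torque': array([-0.00626306, -0.0509917 , -0.05384943]), 'gripper_force': 0.0, 'width': 85.18504233531317}
top {'mtx': array([[444.49706728,   0.        , 253.05303219],
       [  0.        , 444.49706728, 198.78451843],
       [  0.        ,   0.        ,   1.        ]]), 'R': array([[ 0.0038919 , -0.9997363 , -0.02263153],
       [-0.99538636, -0.00170329, -0.09593272],
       [ 0.09586887,  0.02290048, -0.99513051]]), 't': array([173.20920319, 408.42727992, 858.98161057])}
scene {'mtx': array([[436.73488559,   0.        , 256.69716926],
       [  0.        , 436.73488559, 191.75183686],
       [  0.        ,   0.        ,   1.        ]]), 'R': array([[-0.45352211, -0.89090998,  0.02443573],
       [-0.46847229,  0.21497454, -0.85692453],
       [ 0.75818956, -0.40008168, -0.51486235]]), 't': array([327.79095305, 187.25373033, 804.47850532])}
```

View pics/top0b.png

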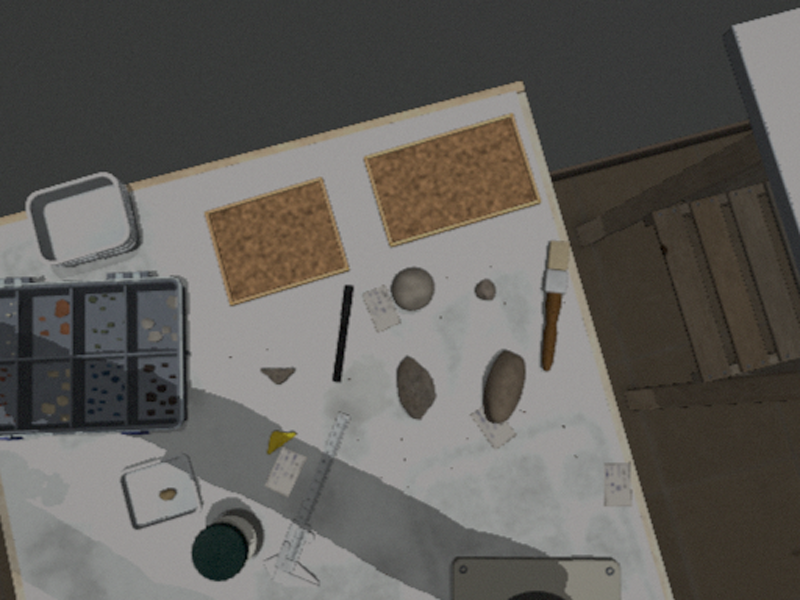

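View pics/scene0.png

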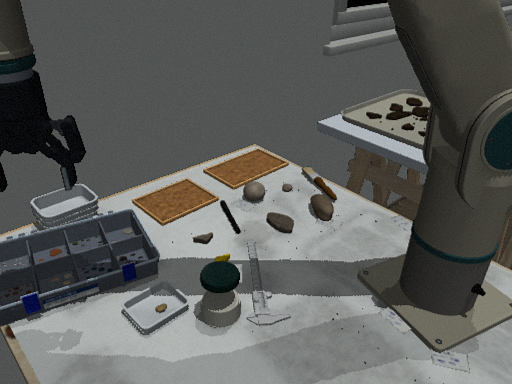

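Candidates in the 800x600 top picture:
- **Small dark sherd:** (279,374). Look-alikes are the big sherd (416,388) and the yellow one (282,441).
- **Round stone:** (413,289). Look-alike is the long stone (505,386).
- **Brown pebble:** (485,290). Look-alike is the tan bit in the dish (168,493).
- **Marker:** (343,333). Only one, though the ruler at (320,490) is similar in shape.
- **Brush:** (553,305). Only one.

The long tray is at (452,180) and the short tray at (278,241). I choose by size and colour, and will confirm with measurements and one crop.

```bash
cat > meas.py <<'E'
from h import *
def rect(P):
    (c,s,a)=cv2.minAreaRect(P[:,:2].astype(np.float32)); 
    w,h=s
    if w>h: ang=a
    else: ang=a+90; w,h=h,w
    return np.round(c,1),round(w,1),round(h,1),round((ang+90)%180-90,1)  # long-axis angle deg from world x
E
python3 - <<'E'
from meas import *
im,d,m=snap('top','top1'); W=world(m,d)
g=W[(W[...,0]>300)&(W[...,0]<600)&(abs(W[...,1])<250)&(d>0)]; print('z median',np.median(g[:,2]),g[:,2].std())
hsv=cv2.cvtColor(im,cv2.COLOR_RGB2HSV)
seeds=dict(long=(452,180),short=(278,241),sherd=(279,374),bigsherd=(416,388),stone=(413,289),longstone=(505,386),pebble=(485,290),marker=(343,333),brush=(550,330),brushtip=(559,255),dish=(168,493))
R,t=m['R'],m['t']; print('cam',-R.T@t)
lab=cv2.cvtColor(im,cv2.COLOR_RGB2LAB).astype(int)
bg=cv2.medianBlur(im,3)
h2=cv2.cvtColor(bg,cv2.COLOR_RGB2HSV)
mask=((h2[...,1]>45)|(h2[...,2]<110)).astype(np.uint8)
n,L=cv2.connectedComponents(mask)
for k,(u,v) in seeds.items():
    u,v=int(u*.64),int(v*.64); l=L[v,u]
    s=L==l
    if l==0: print(k,'bg',im[v,u],h2[v,u]);continue
    s&=d>0
    P=W[s]; print(k,rect(P),'n',s.sum(),'z5/50/95',np.percentile(P[:,2],[5,50,95]).round(1),'rgb',im[s].mean(0).round())
a=cv2.resize(im[160:300,160:390],None,fx=3.4,fy=3.4,interpolation=cv2.INTER_CUBIC);cv2.imwrite('pics/crop1.png',a[:,:,::-1])
E
```

```text
z median 1.9386031194678472 47.36394329388419
cam [323.51923644 154.18810787 897.90033377]
long (array([584.4, 103.1]), 205.9, 130.6, -73.3) n 6142 z5/50/95 [1.8 4.7 9.6] rgb [117.  91.  65.]
short (array([502.6, 332.6]), 164.5, 133.5, -73.2) n 5034 z5/50/95 [ 2.2  5.  10.2] rgb [117.  91.  64.]
sherd (array([326.1, 325.2]), 41.7, 20.1, -89.9) n 151 z5/50/95 [ 1.1 11.6 14.7] rgb [83. 78. 72.]
bigsherd (array([312.7, 149.3]), 79.0, 46.6, 7.3) n 721 z5/50/95 [ 2.2 13.5 16.4] rgb [74. 69. 62.]
stone bg [109 103  94] [ 18  35 110]
longstone (array([313.4,  38.8]), 91.7, 48.0, -2.0) n 1000 z5/50/95 [ 1.2 32.4 39.2] rgb [74. 68. 59.]
pebble (array([436.9,  60.1]), 24.4, 23.2, -1.0) n 141 z5/50/95 [ 1.3 12.7 17. ] rgb [84. 78. 72.]
marker (array([380.3, 242.8]), 125.4, 13.3, -6.3) n 362 z5/50/95 [ 1.2 11.1 14.3] rgb [35. 34. 34.]
brush (array([226.5, -87.7]), 1423.6, 1051.8, -75.1) n 82506 z5/50/95 [-702.8 -108.9  290.7] rgb [59. 57. 52.]
brushtip (array([226.5, -87.7]), 1423.6, 1051.8, -75.1) n 82506 z5/50/95 [-702.8 -108.9  290.7] rgb [59. 57. 52.]
dish (array([176.3, 462.2]), 19.9, 14.1, -70.2) n 70 z5/50/95 [ 3.8  9.8 14.1] rgb [93. 84. 68.]
```

View pics/crop1.png

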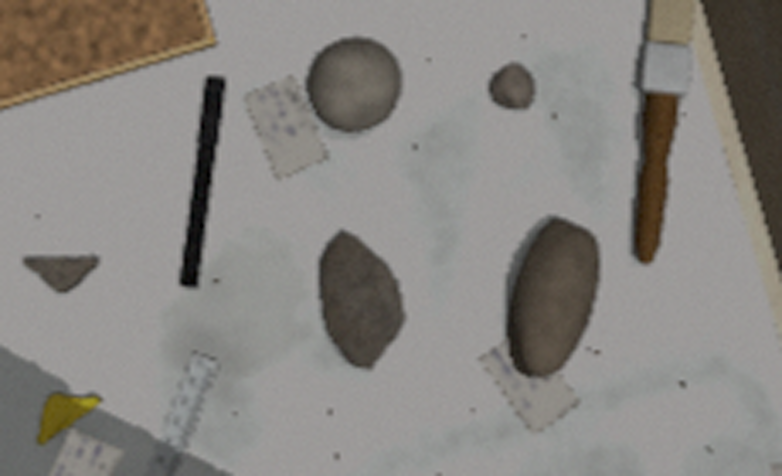

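The crop confirms the choices: sherd (61,271), marker (200,180), round stone (354,85), pebble (512,86), brush about (660,130). The big sherd (360,300), long stone (553,297) and yellow sherd (65,415) are left out. The measured sizes and heights agree with the description. Next I measure the brush and stone and write a planner that prints moves.

```bash
cat > plan.py <<'E'
import numpy as np
from h import monitor
TR=dict(L=((584.4,103.1),16.7),S=((502.6,332.6),16.8))
def tray(k,x,y):
    c,a=TR[k]; a=np.radians(a); return c[0]+x*np.cos(a)-y*np.sin(a), c[1]+x*np.sin(a)+y*np.cos(a)
def now():
    s=monitor.read_state(); return [*s['eef_pos'],np.degrees(s['tool_rot'][2])]
def plan(wps,p=None):
    "wps: [x,y,z,closing-axis angle deg or None]; prints tool shift cm + turn per waypoint"
    p=list(p or now()); print('from',np.round(p,1))
    for x,y,z,a in wps:
        yaw=p[3] if a is None else p[3]+((a+90-p[3]+90)%180-90)
        c,s=np.cos(np.radians(p[3])),np.sin(np.radians(p[3])); dx,dy=x-p[0],y-p[1]
        sh=[(c*dx+s*dy)/10,(s*dx-c*dy)/10,(p[2]-z)/10,p[3]-yaw]
        print('->',np.round([x,y,z,yaw],1),'shift',np.round(sh,2),'calls>=%.1f'%max(np.hypot(np.hypot(dx,dy),z-p[2])/208,abs(p[3]-yaw)/35))
        p=[x,y,z,yaw]
E
python3 - <<'E'
from meas import *; from plan import *
f=np.load('pics/top1.npz'); im,d=f['im'],f['d']; W=world(f,d)
def reg(x0,x1,y0,y1,z0,z1): 
    return W[(d>0)&(W[...,0]>x0)&(W[...,0]<x1)&(W[...,1]>y0)&(W[...,1]<y1)&(W[...,2]>z0)&(W[...,2]<z1)]
print('stone',rect(reg(395,480,110,200,18,60)),reg(395,480,110,200,18,60)[:,2].max())
P=reg(330,530,-55,5,5,40);print('brush',len(P),rect(P),np.percentile(P[:,2],[50,95]))
for x in range(340,530,10):
    Q=P[abs(P[:,0]-x)<5]
    if len(Q): print(x,Q[:,1].min().round(),Q[:,1].max().round(),Q[:,2].max().round(),end=' | ')
print()
plan([(326,325,120,0),(326,325,3,0)])
E
```

```text
stone (array([436.4, 151.8]), 54.1, 53.6, 0.5) 46.327379248130974
brush 895 (array([427.9, -20.5]), 185.9, 47.0, -3.6) [17.26277744 21.38156362]
340 -39.0 -12.0 20.0 | 350 -25.0 5.0 20.0 | 360 -39.0 -12.0 23.0 | 370 -29.0 -13.0 22.0 | 380 -30.0 -3.0 23.0 | 390 -29.0 -16.0 22.0 | 400 -32.0 -12.0 22.0 | 410 -36.0 4.0 24.0 | 420 -42.0 -17.0 26.0 | 430 -42.0 -17.0 25.0 | 440 -42.0 -15.0 22.0 | 450 -45.0 -16.0 22.0 | 460 -45.0 -9.0 21.0 | 470 -46.0 -20.0 20.0 | 480 -47.0 -17.0 20.0 | 490 -48.0 -13.0 20.0 | 500 -48.0 -13.0 21.0 | 520 -42.0 -26.0 6.0 | 
from [241.4 603.  230.6 158.2]
-> [326. 325. 120.  90.] shift [-18.19 -22.66  11.06  68.18] calls>=1.9
-> [326. 325.   3.  90.] shift [ 0.   0.  11.7  0. ] calls>=0.6
```

arm_command(series=[60,-1.82,-2.26,1.1,6.8,60,-3.64,-4.52,2.2,13.6,60,-5.46,-6.78,3.3,20.4,60,-7.28,-9.04,4.4,27.2,60,-9.1,-11.3,5.5,34])

```text
clock: 0.57
eef_pos: [284.2, 463.2, 175.8]
tool_rot: [-3.142, 0.0, 2.162]
force: [0.2, 0.4, 0.0]
width: 51.4
gripper_force: 0.0
```

arm_command(series=[60,-2.8,-0.9,1.1,6.8,60,-5.6,-1.8,2.2,13.6,60,-8.4,-2.6,3.3,20.4,60,-11.2,-3.5,4.4,27.2,60,-13.9,-4.3,5.5,34])

```text
clock: 0.98
eef_pos: [326.6, 324.1, 120.9]
tool_rot: [3.141, 0.0, 1.568]
force: [0.5, 0.4, 0.5]
width: 51.5
gripper_force: 0.0
```

arm_command(series=[60,0,0,0,0,60,0,0,0,0,60,0,0,0,0,60,0,0,0,0,60,0,0,0,0])

```text
clock: 1.4
eef_pos: [326.4, 327.1, 121.6]
tool_rot: [3.141, -0.001, 1.577]
force: [-0.2, 0.3, 0.4]
width: 51.3
gripper_force: 0.0
```

Run:
```python
from h import *; from plan import *
s=monitor.read_state(); print(s['clock'],s['qpos'].round(2),s['width'],s['eef_pos'],s['tool_rot'])
im,d,m=snap('wrist','w1'); print(m)
plan([(326,325,3,0)])
```

```text
1.4 [-1.04  0.57  0.28  2.14 -0.34  0.48 -0.5 ] 51.31998982053599 [326.3573065  327.12793319 121.59395568] [ 3.14115248e+00 -1.41054830e-03  1.57665958e+00]
{'mtx': array([[297.31863964,   0.        , 259.9356654 ],
       [  0.        , 297.31863964, 186.57484604],
       [  0.        ,   0.        ,   1.        ]]), 'R': array([[ 9.99974817e-01,  7.07914396e-03, -5.00846143e-04],
       [ 6.89733519e-03, -9.52824724e-01,  3.03442700e-01],
       [ 1.67089597e-03, -3.03438513e-01, -9.52849556e-01]]), 't': array([-329.72052188,  303.03794835,  373.15939939])}
from [326.4 326.9 121.6  90.3]
-> [326. 325.   3.  90.] shift [-0.19 -0.04 11.86  0.32] calls>=0.6
```

View pics/w1.png

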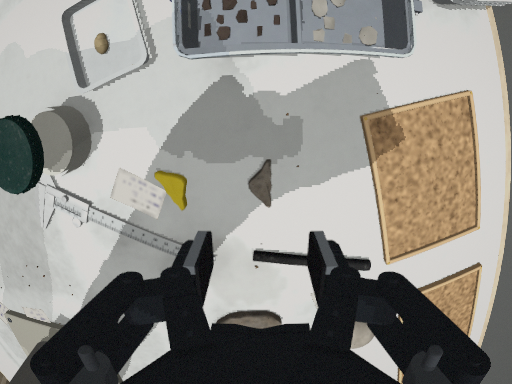

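The wrist view shows the dark sherd at (262,183), its flat side to the right (+x), the yellow one well apart at (171,188), the marker at (310,260) and the short tray at (425,175). I refine with the fisheye model.

```bash
cat >> meas.py <<'E'
def fish(m,uv,z):
    K,R,t=[np.array(m[k],float) for k in('mtx','R','t')]; t=t.ravel(); uv=np.atleast_2d(uv).astype(float)
    q=(uv-[K[0,2],K[1,2]])/K[0,0]; th=np.linalg.norm(q,axis=1)+1e-12
    r=np.c_[q/th[:,None]*np.sin(th)[:,None],np.cos(th)]@R; C=-R.T@t
    return C+r*((z-C[2])/r[:,2])[:,None]
def comp(f,seed,z,win=None,thr=None,show=True):
    "component at seed pixel by colour likeness -> rect in world at height z"
    im=cv2.medianBlur(np.ascontiguousarray(f['im']),3); m=np.zeros((386,514),np.uint8)
    t=thr or 22
    cv2.floodFill(im.copy(),m,seed,0,(t,)*3,(t,)*3,cv2.FLOODFILL_MASK_ONLY|cv2.FLOODFILL_FIXED_RANGE|(255<<8))
    v,u=np.nonzero(m[1:-1,1:-1]); P=fish(f,np.c_[u,v],z); return rect(P),len(u),(u.min(),u.max(),v.min(),v.max()),P
E
python3 - <<'E'
from meas import *
f=np.load('pics/w1.npz')
for k,s,z,t in(('sherd',(262,186),8,22),('short',(425,190),4,60),('marker',(288,258),8,18)):
    r,n,b,P=comp(f,s,z,thr=t); print(k,r,n,b,P[:,:2].min(0).round(1),P[:,:2].max(0).round(1))
    dd=f['d'][s[1],s[0]]; print('depth',dd)
E
```

```text
sherd (array([326.6, 325.3]), 40.6, 19.8, -89.0) 605 (np.int64(248), np.int64(270), np.int64(162), np.int64(205)) [316.7 305.2] [336.8 345.7]
depth 265.56567
short (array([394.9, 341.4]), 402.4, 204.6, -4.3) 39317 (np.int64(125), np.int64(480), np.int64(59), np.int64(264)) [188.9 233.2] [591.4 441.7]
depth 274.06125
marker (array([328.2,  88.6]), 901.6, 376.7, 0.4) 36401 (np.int64(30), np.int64(490), np.int64(232), np.int64(383)) [-121.1 -103.2] [780.5 277.3]
depth 289.53674
```

arm_command(series=[60,-0.18,0.0,3.0,0,60,-0.18,0.0,6.0,0,60,-0.18,0.0,9.0,0,60,-0.18,0.0,11.0,0,60,-0.18,0.0,11.8,0])

```text
clock: 1.87
eef_pos: [325.2, 324.2, 6.0]
tool_rot: [-3.137, -0.0, 1.575]
force: [-0.5, 0.4, -0.4]
width: 51.3
gripper_force: 0.0
```

arm_command(series=[60,0,0,0,0,30,0,0,0,0,0,0,0,0,0,0,0,0,0,0,0,0,0,0,0])

```text
clock: 2.28
eef_pos: [326.5, 324.6, 8.5]
tool_rot: [-3.141, -0.002, 1.574]
force: [0.2, 0.4, 3.6]
width: 16.9
gripper_force: 58.4
```

arm_command(series=[0,0,0,0,0,0,0,0,0,0,0,0,0,0,0,0,0,0,0,0,0,0,0,0,0])

```text
clock: 2.7
eef_pos: [326.5, 324.6, 8.5]
tool_rot: [-3.141, -0.002, 1.574]
force: [-0.6, -0.2, 7.6]
width: 16.8
gripper_force: 58.9
```

arm_command(series=[0,0,0,-2,0,0,0,0,-4,0,0,0,0,-6,0,0,0,0,-8,0,0,0,0,-10,0])

```text
clock: 3.12
eef_pos: [325.6, 323.6, 108.6]
tool_rot: [-3.139, -0.0, 1.574]
force: [0.8, -0.3, -0.5]
width: 16.9
gripper_force: 58.4
```

Run:
```python
from plan import *
x,y=tray('L',25,50); print(tray('L',-25,0),tray('S',-33,0),tray('S',25,22),tray('S',25,-40))
plan([(x,y,110,16.7),(x,y,7.5,None),(x,y,110,None),(380.3,242.8,110,83.7)])
```

```text
(np.float64(560.4544376288671), np.float64(95.9159870037572)) (np.float64(471.0084565814418), np.float64(323.0619507008325)) (np.float64(520.1742879055233), np.float64(360.88682386931725)) (np.float64(538.0942593160805), np.float64(301.5330150223291))
from [325.6 323.6 108.6  90.2]
-> [594.  158.2 110.  106.7] shift [-16.63  26.79  -0.14 -16.53] calls>=1.5
-> [594.  158.2   7.5 106.7] shift [ 0.    0.   10.25  0.  ] calls>=0.5
-> [594.  158.2 110.  106.7] shift [  0.     0.   -10.25   0.  ] calls>=0.5
-> [380.3 242.8 110.  173.7] shift [ 14.25 -18.03   0.   -67.  ] calls>=1.9
```

arm_command(series=[0,-1.6,2.6,0,0,0,-3.3,5.3,0,0,0,-5,8,0,0,0,-6.7,10.7,0,0,0,-8.3,13.4,0,0])

```text
clock: 3.53
eef_pos: [461.1, 240.2, 107.5]
tool_rot: [-3.139, -0.0, 1.574]
force: [0.7, 0.7, -0.4]
width: 17.0
gripper_force: 58.5
```

arm_command(series=[0,-2,3.2,0,-4,0,-4,6.4,0,-8,0,-6,9.6,0,-12,0,-7.5,12,0,-16.5,0,-8.3,13.4,0,-16.5])

```text
clock: 3.95
eef_pos: [597.9, 154.4, 107.4]
tool_rot: [3.142, 0.002, 1.861]
force: [0.8, 0.3, -0.3]
width: 17.0
gripper_force: 58.5
```

arm_command(series=[0,0,0,0,0,0,0,0,0,0,0,0,0,0,0,0,0,0,0,0,0,0,0,0,0])

```text
clock: 4.37
eef_pos: [593.3, 160.0, 106.6]
tool_rot: [-3.138, -0.002, 1.863]
force: [0.3, -0.8, -0.3]
width: 16.7
gripper_force: 58.5
```

Run:
```python
from plan import *; from meas import *
x,y=tray('L',25,50)
plan([(x,y,13.5,16.7),(x,y,110,None),(380.3,242.8,110,83.7)])
snap('wrist','w2')
```

```text
from [593.3 160.  106.6 106.8]
-> [594.  158.2  13.5 106.7] shift [-0.2   0.01  9.31  0.07] calls>=0.4
-> [594.  158.2 110.  106.7] shift [ 0.    0.   -9.65  0.  ] calls>=0.5
-> [380.3 242.8 110.  173.7] shift [ 14.25 -18.03   0.   -67.  ] calls>=1.9
```

View pics/w2.png

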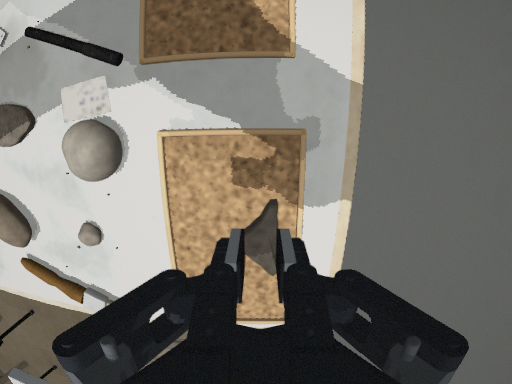

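The sherd is held at (262,235), over the +y half of the long tray (top corners at (160,132) and (305,130)). I lower and release it, then rise.

arm_command(series=[0,-0.2,0,3,0,0,-0.2,0,6,0,0,-0.2,0,8,0,0,-0.2,0,9,0,0,-0.2,0,9.3,0])

```text
clock: 4.83
eef_pos: [592.6, 157.2, 12.5]
tool_rot: [-3.134, -0.002, 1.863]
force: [-6.4, -0.2, 15.1]
width: 17.0
gripper_force: 60.5
```

arm_command(series=[0,0,0,0,0,0,0,0,0,0,30,0,0,0,0,40,0,0,0,0,40,0,0,0,0])

```text
clock: 5.25
eef_pos: [595.4, 157.0, 14.3]
tool_rot: [-3.141, -0.001, 1.862]
force: [0.6, 0.6, 0.7]
width: 34.5
gripper_force: 0.0
```

arm_command(series=[40,0,0,-0.5,0,40,0,0,-2,0,40,0,0,-4,0,40,0,0,-7,0,40,0,0,-9.7,0])

```text
clock: 5.67
eef_pos: [594.9, 156.6, 112.0]
tool_rot: [-3.139, -0.001, 1.861]
force: [0.1, -1.0, 0.0]
width: 34.3
gripper_force: 0.0
```

Run:
```python
from plan import *; from meas import *
f=np.load('pics/w2.npz')
c=fish(f,[(158,131),(306,128),(140,61),(296,57)],9); print(c.round(1))
for k,sx,sy in(('L',-63,103),('L',63,103),('S',-65,-81),('S',65,-81)): print(k,np.round(tray(k,sx,sy),1))
mk=fish(f,[(27,33),(121,60)],6); print('marker',mk.round(1))
snap('wrist','w3'); p=now()
q=[p[0]+(380-p[0])/2,p[1]+(243-p[1])/2,p[2],p[3]-90+33.5]
plan([q,(380.3,242.8,110,83.7)])
```

```text
[[497.4 182.8   9. ]
 [614.8 219.5   9. ]
 [466.3 236.8   9. ]
 [589.6 272.    9. ]]
L [494.5 183.7]
L [615.1 219.9]
S [463.8 236.3]
S [588.2 273.8]
marker [[321.8 247.2   6. ]
 [446.5 234.4   6. ]]
from [598.5 157.  117.6 106.6]
-> [489.3 200.  117.6 140.1] shift [  7.25  -9.24   0.   -33.5 ] calls>=1.0
-> [380.3 242.8 110.  173.7] shift [ 11.11  -3.7    0.76 -33.56] calls>=1.0
```

View pics/w3.png

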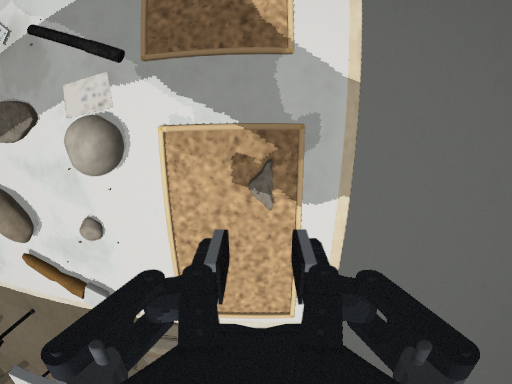

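The sherd lies flat on the cork at (262,185). The wrist view puts the tray corners within 3 mm of my fit and the marker middle at (383,241). Next is the marker.

arm_command(series=[40,1.4,-1.8,0,-6.7,40,2.8,-3.6,0,-13.4,40,4.3,-5.4,0,-20.1,40,5.7,-7.2,0,-26.8,40,7.1,-8.95,0,-33.5])

```text
clock: 6.13
eef_pos: [488.0, 199.5, 111.5]
tool_rot: [-3.141, -0.002, 2.452]
force: [-0.8, 0.6, 0.1]
width: 34.4
gripper_force: 0.0
```

arm_command(series=[45,2.2,-0.7,0.8,-6.7,45,4.3,-1.4,1.6,-13.4,45,6.5,-2.1,2.4,-20.1,45,8.7,-2.8,3.2,-26.8,45,10.85,-3.55,4.0,-33.5])

```text
clock: 6.55
eef_pos: [382.3, 241.9, 71.5]
tool_rot: [3.14, -0.001, 3.037]
force: [-0.1, 0.7, -0.6]
width: 38.1
gripper_force: 0.0
```

arm_command(series=[45,0,0,0,0,45,0,0,0,0,45,0,0,0,0,45,0,0,0,0,45,0,0,0,0])

```text
clock: 6.97
eef_pos: [384.2, 241.1, 71.6]
tool_rot: [3.141, -0.001, 3.029]
force: [-0.4, -0.1, -0.9]
width: 38.3
gripper_force: 0.0
```

Run:
```python
from plan import *; from meas import *
snap('wrist','w4')
plan([(382,242,11,83.9)])
```

```text
from [384.  241.1  71.5 173.6]
-> [382.  242.   11.  173.9] shift [ 0.2   0.06  6.05 -0.33] calls>=0.3
```

View pics/w4.png

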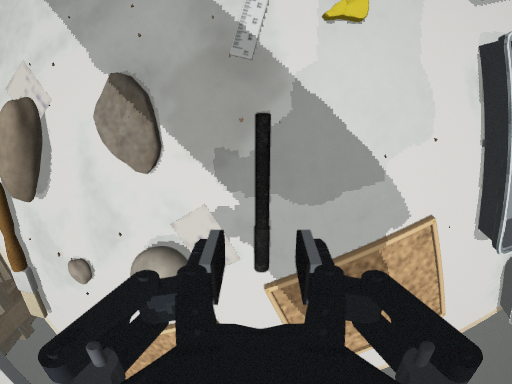

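The marker runs upright between the fingers from (263,113) to (261,271), on the centre line (u about 262). I descend and grip.

arm_command(series=[45,0.1,0,2,0,45,0.1,0,4,0,45,0.1,0,5.5,0,45,0.1,0,6.05,0,45,0.1,0,6.05,0])

```text
clock: 7.43
eef_pos: [382.2, 241.2, 10.1]
tool_rot: [-3.141, -0.002, 3.03]
force: [-0.5, 0.5, -0.2]
width: 38.3
gripper_force: 0.0
```

arm_command(series=[20,0,0,0,0,0,0,0,0,0,0,0,0,0,0,0,0,0,0,0,0,0,0,0,0])

```text
clock: 7.85
eef_pos: [382.4, 242.3, 11.7]
tool_rot: [3.139, -0.002, 3.031]
force: [-0.7, -0.3, 0.8]
width: -0.2
gripper_force: 0.0
```

arm_command(series=[0,0,0,0,0,0,0,0,-1,0,0,0,0,-3,0,0,0,0,-5,0,0,0,0,-7,0])

```text
clock: 8.27
eef_pos: [381.6, 240.8, 81.6]
tool_rot: [-3.141, -0.003, 3.03]
force: [-0.4, -0.3, 0.2]
width: -0.0
gripper_force: 0.0
```

Run:
```python
from plan import *; from meas import *
snap('wrist','w5')
f=np.load('pics/w4.npz'); e=fish(f,[(263,113),(261,271)],6); print(e.round(1),e.mean(0))
x,y=tray('S',-33,0); p=now(); print(monitor.read_state()['width'])
q=[(p[0]+x)/2,(p[1]+y)/2,80,p[3]-90-33.5]
plan([q,(x,y,80,16.8),(x,y,15,None)])
```

```text
[[320.6 250.    6. ]
 [446.6 234.6   6. ]] [383.59320561 242.30118194   6.        ]
-0.20669679341296834
from [383.2 241.6  84.3 173.6]
-> [427.1 282.3  80.  140.1] shift [-3.91  4.54  0.43 33.5 ] calls>=1.0
-> [471.  323.1  80.  106.8] shift [-0.76  5.94  0.   33.31] calls>=1.0
-> [471.  323.1  15.  106.8] shift [0.  0.  6.5 0. ] calls>=0.3
```

The fingers shut just above the marker: the TCP is the tip when shut, so z has to be about 3 mm. I reopen and go lower.

arm_command(series=[45,0,0,0,0,45,0,0,0,0,45,0,0,0,0,45,0,0,1,0,45,0,0,2,0])

```text
clock: 8.73
eef_pos: [381.6, 241.3, 59.9]
tool_rot: [-3.141, -0.003, 3.031]
force: [0.4, -0.6, -0.4]
width: 38.9
gripper_force: 0.0
```

arm_command(series=[45,0,0,2,0,45,0,0,4,0,45,0,0,5,0,45,0,0,5.8,0,45,0,0,5.8,0])

```text
clock: 9.15
eef_pos: [380.3, 240.4, 0.6]
tool_rot: [-3.139, -0.006, 3.03]
force: [0.2, -0.6, 1.2]
width: 38.4
gripper_force: 0.0
```

arm_command(series=[20,0,0,0,0,0,0,0,0,0,0,0,0,0,0,0,0,0,0,0,0,0,0,0,0])

```text
clock: 9.57
eef_pos: [381.8, 241.8, 3.1]
tool_rot: [3.141, -0.002, 3.031]
force: [0.2, 0.0, 0.1]
width: 8.8
gripper_force: 59.8
```

arm_command(series=[0,0,0,0,0,0,0,0,-1,0,0,0,0,-3,0,0,0,0,-5,0,0,0,0,-7,0])

```text
clock: 9.98
eef_pos: [381.5, 241.3, 73.5]
tool_rot: [-3.141, -0.003, 3.031]
force: [1.0, 0.2, -0.2]
width: 9.5
gripper_force: 59.8
```

Run:
```python
from plan import *; from meas import *
snap('wrist','w6')
x,y=tray('S',-33,0); p=now(); print(monitor.read_state()['width'])
q=[(p[0]+x)/2,(p[1]+y)/2,80,p[3]-90-33.5]
plan([q,(x,y,80,16.8),(x,y,15,None)])
```

```text
9.158172357279497
from [383.1 242.1  76.2 173.6]
-> [427.  282.6  80.  140.1] shift [-3.92  4.51 -0.38 33.5 ] calls>=1.0
-> [471.  323.1  80.  106.8] shift [-0.78  5.93  0.   33.35] calls>=1.0
-> [471.  323.1  15.  106.8] shift [0.  0.  6.5 0. ] calls>=0.3
```

View pics/w6.png

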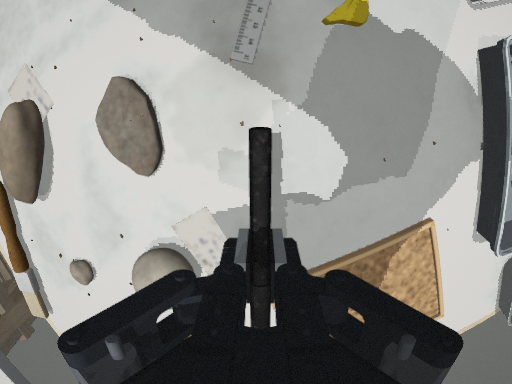

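The marker is gripped square, tip at (260,128). I carry it to the short tray.

arm_command(series=[0,-0.8,0.9,-0.2,6.7,0,-1.6,1.8,-0.4,13.4,0,-2.4,2.7,-0.7,20.1,0,-3.2,3.6,-0.7,26.8,0,-3.95,4.55,-0.7,33.5])

```text
clock: 10.45
eef_pos: [426.5, 283.0, 79.9]
tool_rot: [-3.141, -0.002, 2.441]
force: [0.2, 0.4, -0.2]
width: 9.1
gripper_force: 59.9
```

arm_command(series=[0,-0.2,1.2,0,6.7,0,-0.3,2.4,0,13.4,0,-0.5,3.6,0,20.1,0,-0.7,4.8,0,26.8,0,-0.8,5.95,0,33.4])

```text
clock: 10.87
eef_pos: [470.6, 323.5, 79.4]
tool_rot: [-3.139, -0.001, 1.858]
force: [0.4, -1.1, 0.3]
width: 9.4
gripper_force: 59.9
```

arm_command(series=[0,0,0,2,0,0,0,0,4,0,0,0,0,5,0,0,0,0,5,0,0,0,0,5,0])

```text
clock: 11.28
eef_pos: [469.9, 322.7, 29.3]
tool_rot: [-3.138, -0.001, 1.863]
force: [0.8, -1.0, 0.7]
width: 9.3
gripper_force: 59.9
```

Run:
```python
from plan import *; from meas import *
x,y=tray('S',-33,0)
plan([(x,y,8,16.8)])
```

```text
from [469.9 322.7  29.3 106.8]
-> [471.  323.1   8.  106.8] shift [-0.    0.12  2.13 -0.04] calls>=0.1
```

arm_command(series=[0,0,0.1,1,0,0,0,0.1,1.8,0,0,0,0.1,2.1,0,0,0,0.1,2.1,0,0,0,0.1,2.1,0])

```text
clock: 11.7
eef_pos: [471.2, 323.2, 8.8]
tool_rot: [-3.139, -0.001, 1.863]
force: [-0.1, 1.0, 0.4]
width: 9.1
gripper_force: 59.9
```

arm_command(series=[15,0,0,0,0,28,0,0,0,0,28,0,0,0,0,28,0,0,-0.5,0,28,0,0,-2,0])

```text
clock: 12.12
eef_pos: [469.9, 322.8, 27.5]
tool_rot: [-3.136, -0.0, 1.864]
force: [-0.5, 0.5, -0.6]
width: 23.7
gripper_force: 0.0
```

arm_command(series=[28,0,0,-3,0,28,0,0,-6,0,28,0,0,-8.2,0,28,0,0,-8.2,0,28,0,0,-8.2,0])

```text
clock: 12.53
eef_pos: [472.0, 323.7, 111.9]
tool_rot: [3.142, -0.002, 1.864]
force: [-0.8, 0.1, 0.5]
width: 24.1
gripper_force: 0.0
```

Run:
```python
from plan import *; from meas import *
snap('wrist','w7'); p=now(); T=(436.4,151.8)
w=[(p[0]+(T[0]-p[0])*k/3,p[1]+(T[1]-p[1])*k/3,110,16.8+30*k) for k in(1,2,3)]
plan(w+[(*T,4,None)])
```

```text
from [471.1 323.5 110.7 106.8]
-> [459.5 266.3 110.  136.8] shift [ -5.15  -2.76   0.07 -30.01] calls>=0.9
-> [448.  209.  110.  166.8] shift [ -3.07  -4.96   0.   -30.  ] calls>=0.9
-> [436.4 151.8 110.  196.8] shift [ -0.18  -5.84   0.   -30.  ] calls>=0.9
-> [436.4 151.8   4.  196.8] shift [ 0.  -0.  10.6  0. ] calls>=0.5
```

View pics/w7.png

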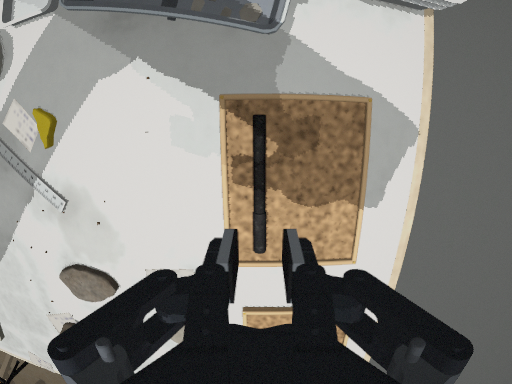

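The marker lies in the short tray parallel to its length, from (259,114) to (260,252), 20 px clear of the top rim and 12 px of the bottom. On to the round stone.

arm_command(series=[100,-1,-0.6,0,-6,100,-2.1,-1.1,0,-12,100,-3.1,-1.7,0,-18,100,-4.1,-2.2,0,-24,100,-5.15,-2.75,0,-30])

```text
clock: 13.0
eef_pos: [458.7, 265.3, 109.2]
tool_rot: [-3.137, -0.003, 2.393]
force: [-0.2, 0.2, 0.1]
width: 82.8
gripper_force: 0.0
```

arm_command(series=[100,-0.6,-1,0,-6,100,-1.2,-2,0,-12,100,-1.8,-3,0,-18,100,-2.5,-4,0,-24,100,-3.05,-4.95,0,-30])

```text
clock: 13.42
eef_pos: [447.2, 208.0, 109.5]
tool_rot: [-3.14, -0.004, 2.916]
force: [-0.7, 0.3, -0.6]
width: 85.5
gripper_force: 0.0
```

arm_command(series=[100,0,-1.2,0,-6,100,-0.1,-2.4,0,-12,100,-0.1,-3.6,0,-18,100,-0.2,-4.8,0,-24,100,-0.2,-5.85,0,-30])

```text
clock: 13.83
eef_pos: [435.7, 150.6, 109.6]
tool_rot: [3.141, -0.005, -2.844]
force: [0.5, -0.4, 0.1]
width: 85.7
gripper_force: 0.0
```

arm_command(series=[100,0,0,0,0,100,0,0,0,0,100,0,0,0,0,100,0,0,0,0,100,0,0,0,0])

```text
clock: 14.25
eef_pos: [436.7, 152.4, 110.3]
tool_rot: [3.141, -0.003, -2.849]
force: [-0.3, 0.1, -0.5]
width: 85.2
gripper_force: 0.0
```

Run:
```python
from plan import *; from meas import *
print(monitor.read_state()['qpos'].round(2))
snap('wrist','w8')
plan([(436.4,151.8,0,106.8)])
```

```text
[-0.67  0.61  0.41  2.14 -0.51  0.49  1.99]
from [ 436.8  152.3  110.4 -163.2]
-> [ 436.4  151.8    0.  -163.2] shift [ 5.000e-02 -3.000e-02  1.104e+01 -1.000e-02] calls>=0.5
```

View pics/w8.png

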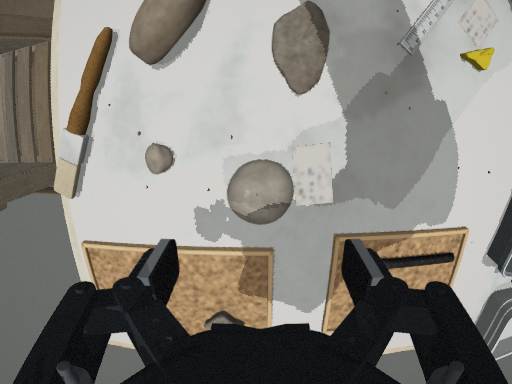

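The stone is at (261,191), centred between the open fingers. From the same picture I check its position and measure the brush, (107,28) to (65,195), and the pebble (159,158).

Run:
```python
from meas import *
f=np.load('pics/w8.npz')
print('stone',fish(f,[(261,191),(227,191),(295,191),(261,158),(261,224)],21).round(1))
print('brush',fish(f,[(108,28),(65,195),(73,148),(85,100)],9).round(1)); print('pebble',fish(f,[(159,158)],8).round(1))
```

```text
stone [[436.8 152.6  21. ]
 [444.9 125.8  21. ]
 [428.7 179.4  21. ]
 [410.4 144.6  21. ]
 [465.3 161.2  21. ]]
brush [[336.3 -17.7   9. ]
 [503.1 -35.3   9. ]
 [451.8 -29.9   9. ]
 [404.2 -24.2   9. ]]
pebble [[437.9  60.1   8. ]]
```

arm_command(series=[100,0,0,3,0,100,0,0,6,0,100,0,0,9,0,100,0,0,10.5,0,100,0,0,11,0])

```text
clock: 14.72
eef_pos: [434.5, 151.6, -2.0]
tool_rot: [3.139, -0.008, -2.849]
force: [-0.7, -0.0, 0.2]
width: 85.1
gripper_force: 0.0
```

arm_command(series=[80,0,0,0,0,60,0,0,0,0,0,0,0,0,0,0,0,0,0,0,0,0,0,0,0])

```text
clock: 15.13
eef_pos: [436.9, 151.8, 1.5]
tool_rot: [3.14, -0.001, -2.849]
force: [-2.0, -0.8, 5.6]
width: 52.4
gripper_force: 62.6
```

arm_command(series=[0,0,0,0,0,0,0,0,-1,0,0,0,0,-3,0,0,0,0,-5,0,0,0,0,-7,0])

```text
clock: 15.55
eef_pos: [436.6, 151.6, 71.6]
tool_rot: [3.141, -0.003, -2.849]
force: [0.3, 0.5, -1.0]
width: 52.0
gripper_force: 63.5
```

arm_command(series=[0,0,0,0,0,0,0,0,0,0,0,0,0,0,0,0,0,0,0,0,0,0,0,0,0])

```text
clock: 15.97
eef_pos: [436.1, 151.4, 69.8]
tool_rot: [3.141, -0.004, -2.849]
force: [-0.6, 0.4, -2.1]
width: 52.3
gripper_force: 63.5
```

Run:
```python
from plan import *
x,y=tray('S',25,22); p=now()
plan([((x+p[0])/2,(y+p[1])/2,90,106.8),(x,y,90,106.8),(x,y,5,None)])
```

```text
from [ 436.1  151.4   69.8 -163.2]
-> [ 478.1  256.1   90.  -163.2] shift [-7.04  8.82 -2.02 -0.04] calls>=0.6
-> [ 520.2  360.9   90.  -163.2] shift [-7.05  8.81  0.    0.  ] calls>=0.5
-> [ 520.2  360.9    5.  -163.2] shift [-0.   0.   8.5  0. ] calls>=0.4
```

arm_command(series=[0,-1.4,1.8,-1,0,0,-2.8,3.5,-2,0,0,-4.2,5.3,-2,0,0,-5.6,7,-2,0,0,-7.05,8.8,-2,0])

```text
clock: 16.38
eef_pos: [478.7, 256.8, 89.8]
tool_rot: [3.141, -0.004, -2.849]
force: [1.1, -0.3, -1.0]
width: 51.9
gripper_force: 63.5
```

arm_command(series=[0,-2,2.5,0,0,0,-4,5,0,0,0,-5.6,7,0,0,0,-7.05,8.8,0,0,0,-7.05,8.8,0,0])

```text
clock: 16.8
eef_pos: [521.4, 366.7, 88.8]
tool_rot: [3.138, -0.001, -2.843]
force: [0.4, 1.3, -1.5]
width: 52.2
gripper_force: 63.6
```

arm_command(series=[0,0,0,2,0,0,0,0,4,0,0,0,0,5,0,0,0,0,5,0,0,0,0,5,0])

```text
clock: 17.22
eef_pos: [520.5, 359.9, 39.6]
tool_rot: [3.141, -0.004, -2.85]
force: [0.9, -0.4, -2.0]
width: 52.3
gripper_force: 63.6
```

Run:
```python
from plan import *
x,y=tray('S',25,22); plan([(x,y,6,106.8)])
```

```text
from [ 520.5  359.9   39.6 -163.3]
-> [ 520.2  360.9    6.  -163.2] shift [ 0.    0.1   3.36 -0.08] calls>=0.2
```

arm_command(series=[0,0,0.1,1.5,0,0,0,0.1,2.7,0,0,0,0.1,3.3,0,0,0,0.1,3.35,0,0,0,0.1,3.35,0])

```text
clock: 17.63
eef_pos: [520.2, 361.6, 6.3]
tool_rot: [3.141, -0.003, -2.849]
force: [-0.7, -0.0, -2.5]
width: 52.2
gripper_force: 63.6
```

arm_command(series=[65,0,0,0,0,70,0,0,0,0,76,0,0,0,0,80,0,0,0,0,80,0,0,-0.5,0])

```text
clock: 18.05
eef_pos: [520.0, 361.5, 11.5]
tool_rot: [3.141, -0.004, -2.849]
force: [-0.0, -0.1, -0.6]
width: 68.7
gripper_force: 0.0
```

arm_command(series=[80,0,0,-2,0,80,0,0,-4,0,80,0,0,-7,0,80,0,0,-9.9,0,80,0,0,-9.9,0])

```text
clock: 18.47
eef_pos: [524.5, 362.9, 117.1]
tool_rot: [3.138, 0.007, -2.849]
force: [0.5, -0.4, 0.4]
width: 68.6
gripper_force: 0.0
```

Run:
```python
from plan import *; from meas import *
f=snap('wrist','w9'); p=now(); T=(437.5,60.1)
w=[(p[0]+(T[0]-p[0])*k/3,p[1]+(T[1]-p[1])*k/3,110-20*(k==3),106.8-30*k) for k in(1,2,3)]
plan(w+[(*T,3,None)])
```

```text
from [ 523.1  362.7  114.7 -163.2]
-> [ 494.6  261.8  110.  -193.2] shift [ 5.64 -8.83  0.47 29.97] calls>=0.9
-> [ 466.   161.   110.  -223.2] shift [  0.47 -10.47   0.    30.  ] calls>=0.9
-> [ 437.5   60.1   90.  -253.2] shift [-4.82 -9.31  2.   30.  ] calls>=0.9
-> [ 437.5   60.1    3.  -253.2] shift [-0.  -0.   8.7  0. ] calls>=0.4
```

View pics/w9.png

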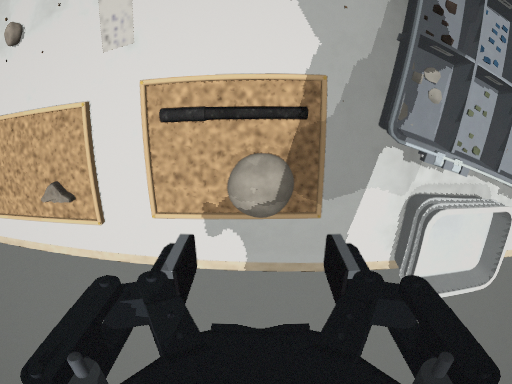

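The stone stands in the short tray at (260,183), clear of the marker at (233,113). I compute its exact spot while moving to the pebble.

arm_command(series=[60,1.1,-1.8,0,6,60,2.2,-3.5,0,12,60,3.3,-5.3,0,18,60,4.4,-7,0,24,60,5.55,-8.8,0,30])

```text
clock: 18.93
eef_pos: [492.0, 260.7, 110.3]
tool_rot: [-3.141, -0.004, 2.906]
force: [0.4, -0.3, 0.6]
width: 51.1
gripper_force: 0.0
```

arm_command(series=[60,0.1,-2.1,0,6,60,0.2,-4.2,0,12,60,0.2,-6.2,0,18,60,0.3,-8.3,0,24,60,0.4,-10.4,0,30])

```text
clock: 19.35
eef_pos: [464.4, 160.3, 110.5]
tool_rot: [-3.139, -0.003, 2.382]
force: [-0.2, 0.4, -0.3]
width: 50.9
gripper_force: 0.0
```

arm_command(series=[60,-1,-1.8,0.5,6,60,-1.9,-3.7,1,12,60,-2.9,-5.5,1.5,18,60,-3.9,-7.4,2,24,60,-4.85,-9.2,2,30])

```text
clock: 19.77
eef_pos: [436.1, 59.9, 89.9]
tool_rot: [-3.137, -0.001, 1.859]
force: [0.6, -0.8, 0.3]
width: 51.4
gripper_force: 0.0
```

arm_command(series=[60,0,0,0,0,60,0,0,0,0,60,0,0,0,0,60,0,0,0,0,60,0,0,0,0])

```text
clock: 20.18
eef_pos: [437.8, 61.9, 90.9]
tool_rot: [-3.139, -0.001, 1.866]
force: [0.5, 0.4, 0.4]
width: 51.0
gripper_force: 0.0
```

Run:
```python
from plan import *; from meas import *
f=np.load('pics/w9.npz')
a=np.radians(16.8)
def loc(P): d=P[:,:2]-TR['S'][0]; return np.c_[d@[np.cos(a),np.sin(a)],d@[-np.sin(a),np.cos(a)]].round(1)
print('stone in tray',loc(fish(f,[(260,184)],25)),'marker',loc(fish(f,[(161,115),(307,112)],10)))
print('rim corners',loc(fish(f,[(141,81),(327,75),(322,217),(153,218)],9)))
snap('wrist','w10'); g=np.load('pics/w10.npz')
W=g['im'][150:260,200:330].astype(int); print(monitor.read_state()['width'])
r=comp(g,(262,195),8,thr=25); print(r[:3])
plan([(437.5,60.1,3,16.8)])
```

```text
stone in tray [[25.6 22.3]] marker [[-31.9 -62.7]
 [-32.7  61.6]]
rim corners [[-63.  -80.6]
 [-64.8  78.2]
 [ 62.9  80.1]
 [ 64.8 -80.3]]
51.67108296824643
((array([437.8,  62.7]), 26.6, 20.2, 17.0), 549, (np.int64(243), np.int64(276), np.int64(180), np.int64(204)))
from [437.7  61.8  91.  106.9]
-> [437.5  60.1   3.  106.8] shift [-0.16 -0.07  8.8   0.1 ] calls>=0.4
```

View pics/w10.png

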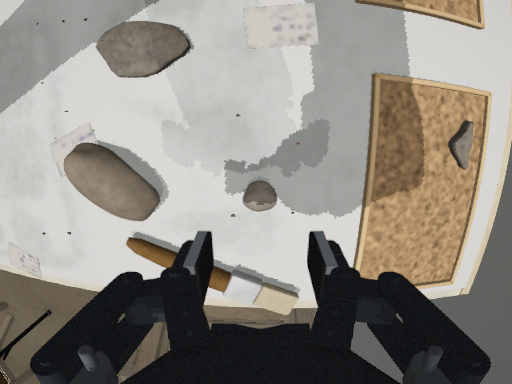

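The pebble is at (260,195), between the fingers, and the stone and marker are where planned. I grip the pebble.

arm_command(series=[60,-0.1,0,3,0,60,-0.1,0,6,0,60,-0.1,0,8,0,60,-0.1,0,8.7,0,60,-0.1,0,8.8,0])

```text
clock: 20.65
eef_pos: [436.9, 60.5, 1.8]
tool_rot: [-3.137, -0.004, 1.863]
force: [0.2, 0.1, 0.2]
width: 51.6
gripper_force: 0.0
```

arm_command(series=[50,0,0,0,0,20,0,0,0,0,0,0,0,0,0,0,0,0,0,0,0,0,0,0,0])

```text
clock: 21.07
eef_pos: [438.2, 59.8, 3.9]
tool_rot: [-3.141, 0.001, 1.864]
force: [-0.8, -1.5, 6.6]
width: 23.5
gripper_force: 58.8
```

arm_command(series=[0,0,0,0,0,0,0,0,-1,0,0,0,0,-3,0,0,0,0,-6,0,0,0,0,-8.7,0])

```text
clock: 21.48
eef_pos: [437.3, 60.0, 91.4]
tool_rot: [-3.138, -0.0, 1.864]
force: [0.5, 0.8, -0.6]
width: 23.6
gripper_force: 59.1
```

arm_command(series=[0,0,0,0,0,0,0,0,0,0,0,0,0,0,0,0,0,0,0,0,0,0,0,0,0])

```text
clock: 21.9
eef_pos: [437.2, 60.0, 89.3]
tool_rot: [-3.138, -0.001, 1.864]
force: [-0.3, 0.3, -0.3]
width: 22.7
gripper_force: 59.1
```

Run:
```python
from plan import *
x,y=tray('S',25,-42); p=now()
plan([((x+p[0])/2,(y+p[1])/2,90,16.8),(x,y,90,16.8),(x,y,8,None)])
```

```text
from [437.2  60.   89.3 106.8]
-> [487.9 179.8  90.  106.8] shift [10.01  8.32 -0.07 -0.03] calls>=0.6
-> [538.7 299.6  90.  106.8] shift [10.    8.32  0.    0.  ] calls>=0.6
-> [538.7 299.6   8.  106.8] shift [0.  0.  8.2 0. ] calls>=0.4
```

arm_command(series=[0,2,1.7,0,0,0,4,3.3,0,0,0,6,5,0,0,0,8,6.7,0,0,0,10,8.3,0,0])

```text
clock: 22.32
eef_pos: [488.5, 180.5, 89.1]
tool_rot: [-3.138, -0.001, 1.863]
force: [-0.5, -1.3, 0.2]
width: 23.2
gripper_force: 59.1
```

arm_command(series=[0,2.8,2.3,0,0,0,5.5,4.6,0,0,0,8,6.7,0,0,0,10,8.35,0,0,0,10,8.35,0,0])

```text
clock: 22.73
eef_pos: [540.2, 306.3, 88.0]
tool_rot: [-3.14, -0.004, 1.871]
force: [-0.2, 0.8, -0.9]
width: 23.5
gripper_force: 59.1
```

arm_command(series=[0,0,0,2,0,0,0,0,4,0,0,0,0,5,0,0,0,0,5,0,0,0,0,5,0])

```text
clock: 23.15
eef_pos: [539.1, 298.5, 39.2]
tool_rot: [-3.137, -0.0, 1.862]
force: [-0.1, -0.6, -0.3]
width: 23.2
gripper_force: 59.1
```

Run:
```python
from plan import *
x,y=tray('S',25,-42); plan([(x,y,8,16.8)])
```

```text
from [539.1 298.5  39.2 106.7]
-> [538.7 299.6   8.  106.8] shift [ 0.12 -0.01  3.12 -0.1 ] calls>=0.2
```

arm_command(series=[0,0.1,0,1.5,0,0,0.1,0,2.6,0,0,0.1,0,3.1,0,0,0.1,0,3.1,0,0,0.1,0,3.1,0])

```text
clock: 23.57
eef_pos: [539.0, 300.4, 8.5]
tool_rot: [-3.139, -0.001, 1.863]
force: [0.6, -0.2, 0.8]
width: 23.6
gripper_force: 59.1
```

arm_command(series=[32,0,0,0,0,38,0,0,0,0,44,0,0,0,0,44,0,0,0,0,44,0,0,-0.5,0])

```text
clock: 23.98
eef_pos: [538.4, 300.3, 13.2]
tool_rot: [-3.138, -0.001, 1.863]
force: [0.1, 0.8, 0.1]
width: 37.9
gripper_force: 0.0
```

arm_command(series=[44,0,0,-2.5,0,44,0,0,-5,0,44,0,0,-7.5,0,44,0,0,-9.7,0,44,0,0,-9.7,0])

```text
clock: 24.4
eef_pos: [542.3, 300.9, 115.7]
tool_rot: [3.136, -0.002, 1.863]
force: [0.9, -1.1, 0.2]
width: 37.4
gripper_force: 0.0
```

arm_command(series=[44,0,0,0,0,44,0,0,0,0,44,0,0,0,0,44,0,0,0,0,44,0,0,0,0])

```text
clock: 24.82
eef_pos: [538.8, 300.2, 109.9]
tool_rot: [-3.138, -0.001, 1.863]
force: [0.2, -0.7, -0.3]
width: 37.4
gripper_force: 0.0
```

Run:
```python
from plan import *; from meas import *
f=snap('wrist','w11'); p=now(); T=(419.7,-26.5)
w=[(p[0]+(T[0]-p[0])*k/3,p[1]+(T[1]-p[1])*k/3,110-20*(k==3),16.8+22.4*k) for k in(1,2,3)]
plan(w+[(*T,3,None)])
```

```text
from [538.9 300.2 110.  106.8]
-> [499.2 191.3 110.  129.2] shift [ -9.28  -6.95   0.   -22.44] calls>=0.6
-> [459.4  82.4 110.  151.6] shift [ -5.93  -9.96   0.   -22.4 ] calls>=0.6
-> [419.7 -26.5  90.  174. ] shift [ -1.68 -11.47   2.   -22.4 ] calls>=0.6
-> [419.7 -26.5   3.  174. ] shift [0.  0.  8.7 0. ] calls>=0.4
```

View pics/w11.png

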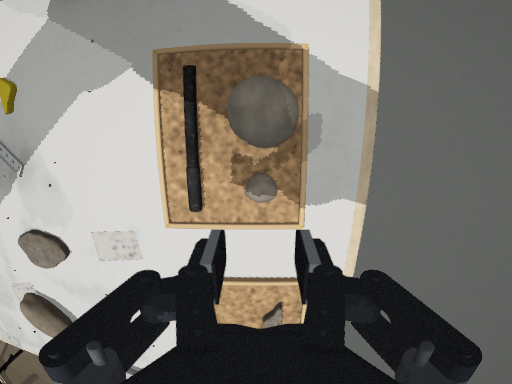

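The short kit is complete, with nothing stacked: marker (192,140), stone (263,110), pebble (261,187). One viewing is left, so I check the brush numerically.

arm_command(series=[65,-1.9,-1.4,0,-4.5,65,-3.7,-2.8,0,-9,65,-5.6,-4.2,0,-13.5,65,-7.4,-5.6,0,-18,65,-9.3,-6.95,0,-22.4])

```text
clock: 25.28
eef_pos: [498.9, 190.4, 110.6]
tool_rot: [-3.139, -0.002, 2.259]
force: [0.4, 0.3, 0.6]
width: 55.6
gripper_force: 0.0
```

arm_command(series=[65,-1.2,-2,0,-4.5,65,-2.4,-4,0,-9,65,-3.6,-6,0,-13.5,65,-4.7,-8,0,-18,65,-5.95,-9.95,0,-22.4])

```text
clock: 25.7
eef_pos: [459.3, 81.4, 110.9]
tool_rot: [-3.14, -0.003, 2.649]
force: [0.2, -0.4, 0.5]
width: 55.3
gripper_force: 0.0
```

arm_command(series=[65,-0.3,-2.3,0.4,-4.5,65,-0.7,-4.6,0.8,-9,65,-1,-6.9,1.2,-13.5,65,-1.3,-9.2,1.6,-18,65,-1.7,-11.45,2,-22.4])

```text
clock: 26.12
eef_pos: [419.8, -27.5, 90.8]
tool_rot: [-3.141, -0.003, 3.04]
force: [0.5, 0.0, 0.1]
width: 55.6
gripper_force: 0.0
```

arm_command(series=[65,0,0,0,0,65,0,0,0,0,65,0,0,0,0,65,0,0,0,0,65,0,0,0,0])

```text
clock: 26.53
eef_pos: [420.9, -25.3, 91.1]
tool_rot: [3.141, -0.002, 3.038]
force: [-0.1, -0.3, 0.5]
width: 55.6
gripper_force: 0.0
```

Run:
```python
from plan import *; from meas import *
s=monitor.read_state(); print(s['width'],s['qpos'].round(2))
im,d,m=snap('wrist','w12'); f=np.load('pics/w12.npz')
h=cv2.cvtColor(cv2.medianBlur(im,3),cv2.COLOR_RGB2HSV)
M=((h[...,1]>110)&(h[...,0]<22)&(h[...,2]>30)).astype(np.uint8)
n,L,st,c=cv2.connectedComponentsWithStats(M)
for i in range(1,n):
    if st[i,4]>200:
        v,u=np.nonzero(L==i); print(st[i],rect(fish(f,np.c_[u,v],9)),im[L==i].mean(0).round())
plan([(419.7,-26.5,3,84)])
```

```text
55.63837344913961 [-0.19  0.59  0.27  2.26 -0.46  0.34  1.94]
[ 247   84   24  130 2636] (array([386.9, -23.4]), 102.1, 18.7, -5.8) [113.  84.  47.]
from [420.9 -25.4  91.1 174.1]
-> [419.7 -26.5   3.  174. ] shift [ 0.1  -0.12  8.81  0.08] calls>=0.4
```

The handle fit (centre line y ≈ -26.8 at x = 420, angle -5.8°) agrees, so I grip the brush.

arm_command(series=[65,0.1,-0.1,3,0,65,0.1,-0.1,6,0,65,0.1,-0.1,8,0,65,0.1,-0.1,8.7,0,65,0.1,-0.1,8.8,0])

```text
clock: 27.0
eef_pos: [423.7, -27.2, 6.4]
tool_rot: [-3.139, -0.016, 3.046]
force: [0.3, 0.5, -0.3]
width: 55.6
gripper_force: 0.0
```

arm_command(series=[50,0,0,0,0,20,0,0,0,0,0,0,0,0,0,0,0,0,0,0,0,0,0,0,0])

```text
clock: 27.42
eef_pos: [424.5, -27.4, 9.1]
tool_rot: [3.141, -0.012, 3.036]
force: [-0.4, 0.3, -0.8]
width: 23.2
gripper_force: 58.8
```

arm_command(series=[0,0,0,0,0,0,0,0,-1,0,0,0,0,-3,0,0,0,0,-6,0,0,0,0,-8.7,0])

```text
clock: 27.83
eef_pos: [424.5, -27.8, 96.5]
tool_rot: [-3.141, -0.015, 3.035]
force: [1.7, 1.1, -1.2]
width: 23.3
gripper_force: 58.9
```

arm_command(series=[0,0,0,0,0,0,0,0,0,0,0,0,0,0,0,0,0,0,0,0,0,0,0,0,0])

```text
clock: 28.25
eef_pos: [424.5, -27.6, 94.6]
tool_rot: [-3.141, -0.015, 3.036]
force: [-0.1, 0.3, -0.8]
width: 23.4
gripper_force: 58.9
```

Run:
```python
from plan import *
x,y=tray('L',-25,0); p=now()
plan([(p[0]+(x-p[0])*k/2,p[1]+(y-p[1])*k/2,90,p[3]-90-33.6*k) for k in(1,2)]+[(x,y,8,16.7)])
```

```text
from [424.5 -27.6  94.6 173.9]
-> [492.5  34.1  90.  140.3] shift [-6.11  6.86  0.46 33.6 ] calls>=1.0
-> [560.5  95.9  90.  106.7] shift [-1.29  9.09  0.   33.6 ] calls>=1.0
-> [560.5  95.9   8.  106.7] shift [0.   0.   8.2  0.05] calls>=0.4
```

The brush is held about 4.5 mm from its middle, because the reach limit held the arm short. I correct for that in the placing.

arm_command(series=[0,-1.2,1.3,0,6.7,0,-2.5,2.7,0,13.4,0,-3.7,4,0,20.1,0,-4.9,5.3,0,26.8,0,-6.15,6.7,0,33.6])

```text
clock: 28.67
eef_pos: [493.3, 32.7, 93.7]
tool_rot: [-3.133, -0.012, 2.443]
force: [-0.2, 0.0, -0.3]
width: 23.2
gripper_force: 58.9
```

arm_command(series=[0,-0.3,1.8,0,6.7,0,-0.6,3.6,0,13.4,0,-0.9,5.4,0,20.1,0,-1.2,7.2,0,26.8,0,-1.45,9,0,33.6])

```text
clock: 29.08
eef_pos: [561.9, 92.9, 92.4]
tool_rot: [-3.127, -0.005, 1.857]
force: [0.0, -0.6, 0.6]
width: 23.1
gripper_force: 58.9
```

arm_command(series=[0,0,0,1,0,0,0,0,2,0,0,0,0,3,0,0,0,0,4,0,0,0,0,4,0])

```text
clock: 29.5
eef_pos: [558.8, 91.8, 51.2]
tool_rot: [-3.124, -0.007, 1.862]
force: [0.6, -0.4, -0.3]
width: 22.9
gripper_force: 58.9
```

arm_command(series=[0,0,0,0,0,0,0,0,0,0,0,0,0,0,0,0,0,0,0,0,0,0,0,0,0])

```text
clock: 29.92
eef_pos: [561.6, 92.6, 54.1]
tool_rot: [-3.13, -0.005, 1.864]
force: [0.3, 0.5, -0.0]
width: 23.3
gripper_force: 58.9
```

Run:
```python
from plan import *; from meas import *
x,y=tray('L',-25,-4); print(monitor.read_state()['width'],monitor.read_state()['tool_rot'])
plan([(x,y,13.5,16.7)])
im,d,m=snap('wrist','w13'); f=np.load('pics/w13.npz')
im,d,m=snap('top','top2'); W=world(m,d)
h=cv2.cvtColor(im,cv2.COLOR_RGB2HSV)
cv2.imwrite('pics/w13c.png',f['im'][:,:,::-1])
```

```text
23.280237941720245 [-3.1298117  -0.00463308  1.86357168]
from [561.6  92.6  54.1 106.8]
-> [561.6  92.1  13.5 106.7] shift [-0.05 -0.01  4.06  0.07] calls>=0.2
```

arm_command(series=[0,0,0,1.5,0,0,0,0,3,0,0,0,0,3.8,0,0,0,0,4.05,0,0,0,0,4.05,0])

```text
clock: 30.43
eef_pos: [560.6, 92.7, 13.4]
tool_rot: [-3.129, -0.006, 1.863]
force: [-0.3, -0.2, -0.1]
width: 23.0
gripper_force: 59.0
```

arm_command(series=[0,0,0,0,0,32,0,0,0,0,38,0,0,0,0,44,0,0,0,0,44,0,0,0,0])

```text
clock: 30.85
eef_pos: [560.9, 92.6, 13.2]
tool_rot: [-3.129, -0.004, 1.864]
force: [0.0, -0.1, -1.0]
width: 37.6
gripper_force: 0.0
```

arm_command(series=[44,0,0,-1,0,44,0,0,-3,0,44,0,0,-6,0,44,0,0,-9,0,44,0,0,-12,0])

```text
clock: 31.27
eef_pos: [562.2, 92.1, 135.1]
tool_rot: [-3.129, -0.004, 1.863]
force: [0.6, 0.9, 0.1]
width: 37.9
gripper_force: 0.0
```

arm_command(series=[44,2.5,0,-2,0,44,5,0,-4,0,44,7.5,0,-6,0,44,10,0,-6,0,44,10,0,-6,0])

```text
clock: 31.68
eef_pos: [533.2, 194.5, 194.7]
tool_rot: [-3.13, -0.009, 1.871]
force: [-0.2, 0.4, -0.9]
width: 37.4
gripper_force: 0.0
```

arm_command(series=[44,0,0,0,0,44,0,0,0,0,44,0,0,0,0,44,0,0,0,0,44,0,0,0,0])

```text
clock: 32.1
eef_pos: [534.6, 187.0, 193.6]
tool_rot: [-3.129, -0.004, 1.861]
force: [-0.4, -0.5, 0.2]
width: 37.5
gripper_force: 0.0
```

Run:
```python
from plan import *; from meas import *
f=snap('wrist','w14'); a=f[0]; b=snap('top','top3')[0]
c=snap('scene','scene3')[0]
o=np.zeros((600,800,3),np.uint8)
o[:300,:400]=cv2.resize(a,(400,300)); o[:300,400:]=cv2.resize(c,(400,300))
o[300:,:]=cv2.resize(b[40:208,120:360],(800,560))[130:430]
o[300:,:]=cv2.resize(b[60:195,100:460],(800,300))
cv2.imwrite('pics/final.png',o[:,:,::-1]); print(now())
```

```text
[np.float64(534.5229775502976), np.float64(187.61743183354798), np.float64(193.55517431454822), np.float64(106.71039603435607)]
```

View pics/final.png

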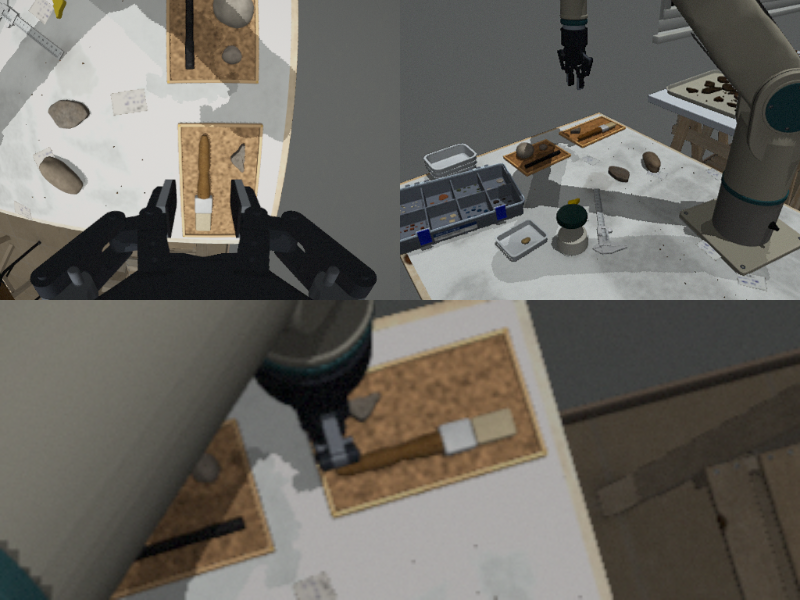

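The final view shows the brush lengthwise in the long tray at (203,180), the sherd beside it at (238,157), and the short kit undisturbed. I check the brush numbers and hand in only if they pass.

Run:
```python
from plan import *; from meas import *
f=np.load('pics/w14.npz'); a=np.radians(16.7)
d=fish(f,[(261,172),(258,295),(305,201)],12)[:,:2]-TR['L'][0]; l=np.c_[d@[np.cos(a),np.sin(a)],d@[-np.sin(a),np.cos(a)]]
c=l[:2].mean(0); v=l[0]-l[1]; print(l.round(1),c,np.degrees(np.arctan2(v[0],v[1])))
if abs(c[0])<38 and abs(c[1])<13 and abs(v[0]/v[1])<.12: print(workorder.finish_job())
```

```text
[[-24.   86.4]
 [-27.7 -85.2]
 [ 27.4  51.8]] [-25.85346966   0.58873961] 1.2480826177041986
the job is handed in; nothing more can be done
None
```

Both kits are made up and the job was handed in at about 32 s. By my last measurements every piece lies flat inside its tray and within tolerance, but the hand-in did not return a verdict.

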